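# Tip the old mouse and calculator into the latched e-waste box

### The job

Free the lid of the grey e-waste box by pressing its sprung latch down through the narrow gap at the front, so that the lid swings fully open. Then lift the three-lipped tray by its bar with the old mouse and calculator in it, tip both out over its open edge into the box without touching them with the gripper, and set the empty tray flat on the desk beside the box, right way up. Leave the lid open, and do not push about or knock over the glue stick or the glass that stand on the desk.

Things in the scene. Friction and masses are not known exactly. Their poses are not given: they have to be found in the camera images.
- box: Fixed grey box under a hinged lid. Origin: centre of its underside, on the desk; x from the latch side (front, facing the robot) to the hinge, z up. Inner mouth 185 mm (x) by 210 mm (y), walls 4 mm, rim 95 mm up, inner floor at 7 mm. A plastic latch housing, 58 mm deep (x), 76 mm wide (y), stands at the middle of the front, its top level with the rim.
- box_mouth (a point): Centre of the box's mouth, at rim height (95 mm above the desk).
- latch_gap (a point): Centre of the narrow gap in the top of the latch housing, at the top's height; 131.5 mm in front (-x) of the box's centre. The gap is 60 mm wide along the box's y and 34 mm along x, between the housing's front wall and the steel hook. The latch pad lies in it, its top 14 mm below the housing's top.
- latch (a joint): Sprung L-shaped rocker: 0 at rest (hook over the lid's tab), 0.35 rad fully pressed. The pad goes down about 8 mm in all; the hook lets the lid go at about 0.2 rad (pad 5 mm down, 19 mm below the housing's top). The push grows from about 2 N to 5 N (up to 9 N close to the hook). It springs back.
- lid (a joint): Lid hinged on the far rim: 0 closed, 1.85 rad fully open (leaning back beyond upright). It is sprung: as soon as the hook is off it swings open by itself and stays open, unless something is in its way.
- lid_edge (a point): Middle of the lid's front edge, upper face. The lid is 193 mm long (x) and 222 mm wide.
- tray: Loose aluminium tray, 0.3 kg, 168 mm along x, 144 mm along y, floor 4 mm thick, lips 28 mm high on both x sides and the -y side, open on +y. Origin: underside, centre of the inner floor (160 x 140 mm). Smooth metal: things start to slide on it at a slope between about 21 and 32 degrees. At first it lies flat, open edge roughly towards the box.
- tray_bar (a point): Centre of the tray's black carrying bar, which runs along the tray's x, 85 mm above its underside; the bar is 16 mm thick (y), 22 mm high and 176 mm long, held by an upright at each end; the mouse and calculator pass beneath it.
- tray_edge (a point): Middle of the tray's open edge, on the floor's upper face: 70 mm towards the tray's +y from its centre, 4 mm above the underside.
- mouse: Old white computer mouse, 113 x 58 x 22 mm, 0.09 kg, loose in the tray, long side (its x) along the tray's y. Origin: centre of its underside.
- calculator: Old pocket calculator, 118 x 70 x 12 mm, 0.11 kg, loose in the tray next to the mouse (either may be on either side), long side (its x) along the tray's y. Origin: centre of its underside.
- glue_stick: Bystander: glue stick standing upright, 24 mm thick, 92 mm high. Origin: centre of its underside.
- water_glass: Bystander: empty glass, 81 mm wide, 93 mm high. Origin: centre of its underside.
There are look-alikes about, which are no part of the job. There is more than one size of the calculator; the job needs the larger.

How it is judged:
By the outcome, as a careful person would: the job done as asked, in the order asked, and still so for the second after the job is handed in, with the robot touching nothing.
It also fails if it takes over 64 s, if anything falls off the work surface, if the arm or the gripper's body presses on something with over 40 N, if the wrist force passes 120 N, or if a joint passes its speed limit or range.

### The arm

A 6-joint arm with a two-finger parallel gripper is mounted at the origin on a cart in front of the work surface, level with it; the furniture and walls round the work are solid. World frame = base frame: x ahead of the robot, y to its left, z up, the work surface at z = 0. Lengths are in mm, angles in rad, forces in N, time in s.
With the tool pointing down it reaches from about 325 to 900 mm from the base axis. Payload 6.1 kg.
Tool frame: the origin (TCP) lies at the very end of the fingers, on their centre line; the grasp point (between the pads) lies 19 mm behind it (arm.tcp_to_grasp is the z of the grasp point in the tool frame, in mm); z points along the fingers, y is the line along which they close (so a half turn about z gives the same grasp; the last joint's range is limited). The gripper opens to 87 mm and grips with 3 to 60 N. Pads are 19 mm wide; open, the fingers measure 117 mm over their backs; the gripper's body (75 mm by 190 mm) begins 51 mm behind the grasp point.
Start: joints at [1.097, 0.22, 1.526, -0, 1.395, -0.126], TCP at [213.017, 587.571, 222.538] pointing down, gripper open.
Joint ranges: [-2.98, 2.98], [-0.91, 2.08], [0.09, 2.57], [-1.24, 4.39], [0.2, 2.65], [-2.68, 2.68]. Speed limits (rad/s): [2.57, 2.57, 3.01, 3.14, 3.14, 3.14].

### API

Orientations are given as [roll, pitch, yaw] about the fixed x, y, z axes, in that order (R = Rz(yaw) Ry(pitch) Rx(roll)).
In Python, from station import arm gives the robot as it stands.
- The arm moves only by the shell command python3 -m inch 'ROWS'. ROWS is JSON, a list of rows, each a list of 3 entries, a list of its own where there are three numbers: the opening, from -1 (shut) to 1 (fully open), then the shift along the tool's x, y, z in mm, then the turn, a rotation vector about the tool's x, y, z in degrees. In form: [[gripper, [x, y, z], [wx, wy, wz]], ...]. A call has 1 to 8 rows; each row shifts and turns the commanded pose from where the row before left it, along the tool's axes as they then stand; what a row does not reach is not made up. A row lasts 1/10 s, in which the tool goes at most 50 mm and 8.59 degrees, less where a joint would pass 70% of its speed; a pose out of reach is approached as far as the arm can. A call is refused whole if a number of a shift passes 50 or a number of a turn 8.59, either way. A call with a gripper value outside its range is refused whole. The fingers move at their own pace and stop on an object; the grip force is fixed at half the most. Time passes only in rows, so rows that do not move let the fingers close. It gives the time, the measured TCP pose, the force, the opening and the grip force at its end, in the units of the state.
- arm.sense(): the state, without advancing time (a new reading comes with each control period).
- arm.read_camera(name): name is "scene" or "top"; returns the picture (480x640x3 uint8, red, green, blue); there is no depth.
- arm.calibration(name): a dict with "fx", "fy", "cx", "cy" (pixels), "view" (4x4, takes a point from world to camera coordinates). Camera axes: x right, y up, looking along -z (the intrinsics and any distortion apply to the point x, -y, -z); pixel columns grow to the right and rows downward; lengths in mm; the calibration is good to about 2 mm. A picture is of the moment at which its call begins. calibration takes no time and is no camera call.
- arm.close_job(): hands the job in; it is judged then, once.
The state is a dict: "t": time; "q": joint angles; "dq": joint speeds; "joint_torque": joint torques, N m; "tcp_pos": TCP position; "tcp_rot": TCP orientation; "ft_force": force on the tool from outside, world axes, zero at the start; "wrist_torque": the same for the moment, N m; "grip_width": opening from 0.0 (shut) to 1.0 (fully open); "grasp_force": force on a finger pad.
Only numpy, scipy, OpenCV 4.12 (cv2) and the standard library are available. Lean on these libraries where they do the work, as an engineer would, in place of code of your own. Each camera call takes 0.05 s, during which the arm holds its last target. There are 200 camera calls.

## Working session

There is one attempt and no reset: what is moved stays moved. The work goes in short steps, Python scripts to look and compute and a shell command to move; the robot and the scene stay as the last step left them, time stands still between calls to the robot, and variables do not carry over. Pictures are saved under pics/ and viewed, at most 12 in all, crops included, and the job is handed in when it is done.

```bash
mkdir -p pics; ls; python3 - <<'E'
from station import arm
import cv2
for n in("scene","top"):
    cv2.imwrite(f"pics/{n}0.png",arm.read_camera(n)[:,:,::-1]); c=arm.calibration(n); print(n,c)
print(arm.sense())
E
```

```text
pics
scene {'fx': 517.1919912713206, 'fy': 517.1919912713206, 'cx': 316.17002767966034, 'cy': 237.70172249148965, 'view': array([[ 7.90036871e-01, -6.13022531e-01,  6.71704318e-03,
        -3.80717566e+02],
       [ 2.48186863e-01,  3.29832683e-01,  9.10831314e-01,
        -2.41781167e+02],
       [-5.60575618e-01, -7.17923239e-01,  4.12724120e-01,
        -9.69940903e+02],
       [ 0.00000000e+00,  0.00000000e+00,  0.00000000e+00,
         1.00000000e+00]])}
top {'fx': 469.3444092338313, 'fy': 469.3444092338313, 'cx': 319.71107444407306, 'cy': 241.96401358792247, 'view': array([[ 4.38943144e-02, -9.99032702e-01,  2.63604765e-03,
         6.06066170e+01],
       [ 9.72209160e-01,  4.33228377e-02,  2.30070599e-01,
        -5.57934321e+02],
       [-2.29962253e-01, -7.53600153e-03,  9.73170371e-01,
        -1.17577509e+03],
       [ 0.00000000e+00,  0.00000000e+00,  0.00000000e+00,
         1.00000000e+00]])}
{'t': 0.1, 'q': array([ 1.09688153e+00,  2.21178212e-01,  1.52751141e+00, -1.01990240e-05,
        1.39470810e+00, -1.26095282e-01]), 'dq': array([-0.000324  , -0.00040485, -0.00130376,  0.00102175,  0.00214052,
        0.00026955]), 'joint_torque': array([ 5.44329469e-04, -4.95939052e+01, -3.88520551e+01,  7.02421018e-02,
        5.15620178e-02, -2.64531923e-05]), 'tcp_pos': array([212.77150187, 587.05955286, 221.51970208]), 'tcp_rot': array([-3.13980066e+00, -2.17048723e-04,  2.79377474e+00]), 'ft_force': array([ 1.0613696 , -0.88988266,  0.00572111]), 'wrist_torque': array([-0.0326337 ,  0.00843457, -0.03255326]), 'grasp_force': 0.0, 'grip_width': 1.0016945111715478}
```

View pics/scene0.png

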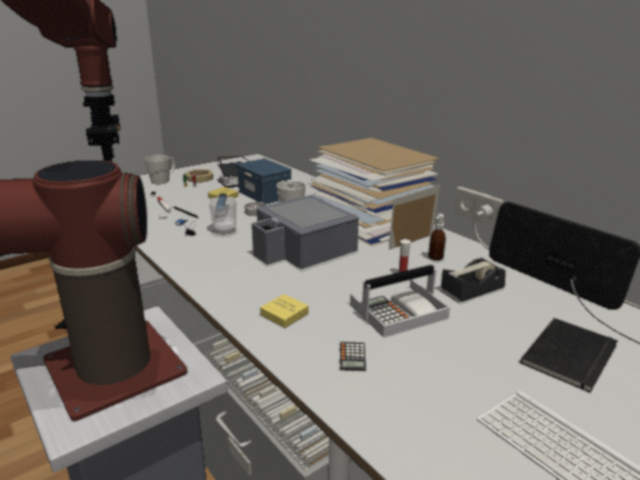

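View pics/top0.png

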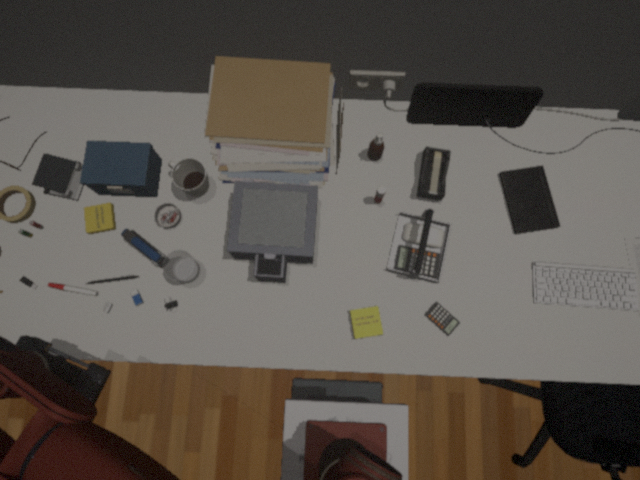

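Scene view: the grey box is at (307,230) with the latch housing at (268,240). The tray is at (400,305) with its black bar, the glue stick at (404,256) and the glass at (223,213). In the top view the same things are at: box (272,220), housing (271,262), tray (418,247), glue stick (379,196), glass (184,268).
Look-alikes (top view):
- Box: blue box (122,167).
- Tray: black tray or holder (433,173) and small item (58,175).
- Calculator: small one on the desk (441,318).
- Glue stick: brown bottle (376,149).
- Glass: mug (188,177).

I choose the grey box with the latch and the tray with the bar, and check both in a close crop.

```bash
cat > h.py <<'E'
import numpy as np
from station import arm
def ray(n,u,v):
    c=arm.calibration(n);V=c["view"];R=V[:3,:3];t=V[:3,3]
    d=R.T@np.array([(u-c["cx"])/c["fx"],-(v-c["cy"])/c["fy"],-1]);return -R.T@t,d
def onz(n,u,v,z):
    o,d=ray(n,u,v);return o+d*(z-o[2])/d[2]
def proj(n,p):
    c=arm.calibration(n);q=c["view"]@np.append(p,1);return np.array([c["cx"]+c["fx"]*q[0]/-q[2],c["cy"]+c["fy"]*q[1]/q[2]])
E
python3 - <<'E'
import cv2,numpy as np
t=cv2.imread("pics/top0.png")
a=cv2.resize(t[170:290,220:330],None,fx=3.6,fy=5,interpolation=cv2.INTER_CUBIC)
a=cv2.resize(t[175:290,215:330],(400,400),interpolation=cv2.INTER_CUBIC)
b=cv2.resize(t[185:290,365:470],(400,400),interpolation=cv2.INTER_CUBIC)
cv2.imwrite("pics/crop1.png",cv2.convertScaleAbs(np.hstack([a,b]),alpha=1.6))
E
```

```text
(no output)
```

View pics/crop1.png

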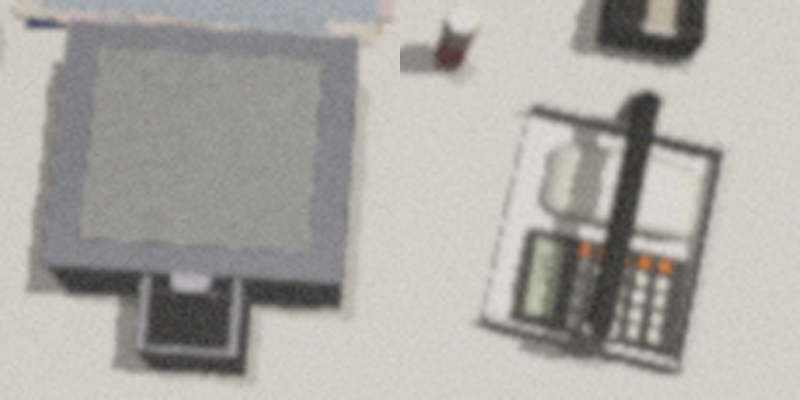

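The crop confirms the choice. The left half shows the box with its housing gap centred near crop (190,312). The right half shows the tray with white mouse and large calculator, bar from crop (648,100) to (597,345), and the open edge on the left towards the box.

```bash
python3 - <<'E'
from h import *
np.set_printoptions(precision=1,suppress=True)
A=lambda u,v,z:onz("top",215+u*.2875,175+v*.2875,z)
B=lambda u,v,z:onz("top",365+(u-400)*.2625,185+v*.2625,z)
L=[A(45,262,98),A(342,278,98),A(357,38,98),A(70,25,98)];print("lid",*L,"c",sum(L)/4)
H=[A(140,353,95),A(240,358,95),A(143,280,95),A(245,285,95)];print("hous",*H)
b=[B(650,97,93),B(597,345,93)];print("bar",*b,sum(b)/2,"yaw",np.degrees(np.arctan2(*(b[0]-b[1])[[1,0]])))
T=[B(530,108,28),B(720,150,28),B(480,325,28),B(680,370,28)];print("tray",*T,sum(T)/4)
print("glue",onz("top",378,202,0),onz("scene",403,274,0),"glass",onz("top",186,281,0),onz("scene",222,232,0))
# lid front corners via scene
l=sum(L)/4
print("front mid",(L[0]+L[1])/2,"axis deg",np.degrees(np.arctan2(*((L[3]+L[2]-L[0]-L[1]))[[1,0]])))
E
```

```text
lid [514.5 318.6  98. ] [512.2  99.8  98. ] [698.9  97.1  98. ] [699.5 316.   98. ] c [606.3 207.9  98. ]
hous [450.6 244.1  95. ] [450.1 171.2  95. ] [504.8 246.   95. ] [504.4 170.8  95. ]
bar [ 646.  -202.2   93. ] [ 471.4 -165.1   93. ] [ 558.7 -183.6   93. ] yaw -12.013411930605457
tray [ 654.5 -130.4   28. ] [ 629.  -267.6   28. ] [493.2 -95.9  28. ] [ 467.4 -236.5   28. ] [ 561.  -182.6   28. ]
glue [694.1 -74.8   0. ] [702.6 -74.4   0. ] glass [444.4 445.6   0. ] [464.2 435.3   0. ]
front mid [513.3 209.2  98. ] axis deg -0.808074125194002
```

```bash
python3 -m inch '[[-1,[0,0,0],[0,0,-6.7]],[-1,[0,0,0],[0,0,-6.7]],[-1,[0,0,0],[0,0,-6.7]],[-1,[-20,-38,0],[0,0,0]],[-1,[-20,-38,0],[0,0,0]],[-1,[-20,-38,0],[0,0,0]],[-1,[-20,-38,0],[0,0,0]],[-1,[-20,-38,0],[0,0,0]]]'
python3 -m inch '[[-1,[-30,-38,0],[0,0,0]],[-1,[-30,-38,0],[0,0,0]],[-1,[-30,-38,0],[0,0,0]],[-1,[-35,-38,0],[0,0,0]],[-1,[-32,-37,0],[0,0,0]],[-1,[0,0,0],[0,-8,0]],[-1,[0,0,0],[0,0,0]]]'
```

```text
t: 0.9
tcp_pos: [313.8, 396.2, 222.1]
tcp_rot: [-3.141, -0.0, -3.138]
ft_force: [1.2, 1.2, 0.8]
grip_width: 0.35
grasp_force: 0.0
t: 1.6
tcp_pos: [466.9, 208.4, 218.4]
tcp_rot: [-3.14, 0.133, -3.141]
ft_force: [-0.3, 0.7, -0.6]
grip_width: 0.005
grasp_force: 0.0
```

```bash
python3 -m inch '[[-1,[2.5,0,27],[0,0,0]],[-1,[2.5,0,27],[0,0,0]],[-1,[2.5,0,27],[0,0,0]],[-1,[2.5,0,22],[0,0,0]],[-1,[0,0,0],[0,0,0]]]'
python3 - <<'E'
from h import *
import cv2
s=arm.sense();print(s["tcp_pos"],s["ft_force"])
t=arm.read_camera("top")[:,:,::-1];c=arm.read_camera("scene")[:,:,::-1]
cv2.imwrite("pics/full_t1.png",t)
a=cv2.resize(t[175:290,215:330],(400,400),interpolation=cv2.INTER_CUBIC)
b=cv2.resize(c[180:280,235:335],(400,400),interpolation=cv2.INTER_CUBIC)
cv2.imwrite("pics/g1.png",cv2.convertScaleAbs(np.hstack([a,b]),alpha=1.7))
E
```

```text
t: 2.1
tcp_pos: [471.9, 211.2, 116.8]
tcp_rot: [-3.14, 0.133, -3.136]
ft_force: [-0.3, -0.2, -0.3]
grip_width: 0.001
grasp_force: 0.0
[471.89150127 211.18532163 116.7601441 ] [-0.31006024 -0.2186219  -0.28664411]
```

View pics/g1.png

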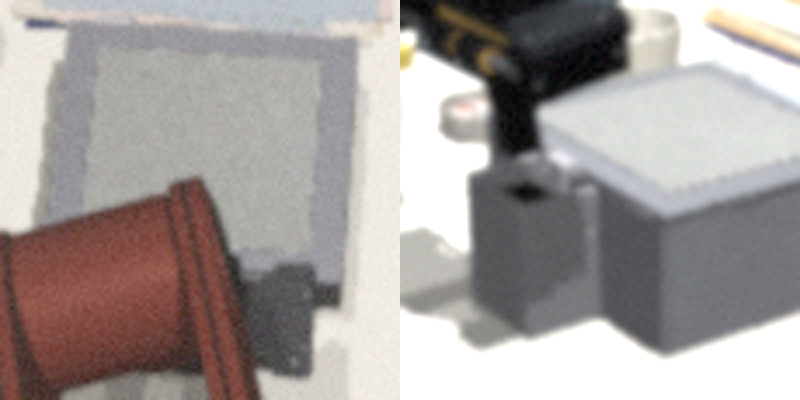

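The arm hides the gap in the top view. In the scene crop the fingers hang just over the housing, whose front corners are at crop (470,178) and (525,207). I check them against the TCP.

```bash
python3 - <<'E'
from h import *
print(onz("scene",252.5,224.5,95),onz("scene",266.3,231.8,95))
for p in ([471.9,211.2,116.8],[473.5,208,95]):
    q=proj("scene",p);print((q[0]-235)*4+400,(q[1]-180)*4)
E
```

```text
[452.52456954 234.90447036  95.        ] [455.56880391 173.23954539  95.        ]
513.4808303494074 151.35262849343223
519.4078986683185 183.34338277086442
```

```bash
python3 -m inch '[[-1,[-1,-3,0],[0,0,0]],[-1,[1.5,0,10],[0,0,0]],[-1,[1.5,0,10],[0,0,0]],[-1,[1.5,0,10],[0,0,0]],[-1,[0,0,0],[0,0,0]]]'
python3 -m inch '[[-1,[0.6,0,4],[0,0,0]],[-1,[0,0,0],[0,0,0]]]'
```

```text
t: 2.7
tcp_pos: [473.5, 207.0, 86.6]
tcp_rot: [-3.141, 0.136, -3.139]
ft_force: [-0.1, 1.3, 0.3]
grip_width: 0.002
grasp_force: 0.0
t: 2.9
tcp_pos: [474.9, 207.5, 84.4]
tcp_rot: [-3.141, 0.139, -3.139]
ft_force: [-0.2, -0.2, -0.2]
grip_width: 0.007
grasp_force: 0.0
```

Inside the gap, no contact. Press further.

```bash
python3 -m inch '[[-1,[0.6,0,3],[0,0,0]],[-1,[0.6,0,3],[0,0,0]],[-1,[0,0,0],[0,0,0]]]'
python3 -m inch '[[-1,[0.6,0,3],[0,0,0]],[-1,[0,0,0],[0,0,0]],[-1,[0,0,0],[0,0,0]]]'
```

```text
t: 3.2
tcp_pos: [474.7, 207.7, 78.6]
tcp_rot: [3.141, 0.14, -3.139]
ft_force: [-1.6, 1.1, 1.3]
grip_width: 0.006
grasp_force: 0.9
t: 3.5
tcp_pos: [474.1, 207.7, 76.2]
tcp_rot: [-3.142, 0.138, -3.138]
ft_force: [-7.4, 0.2, 9.4]
grip_width: 0.006
grasp_force: 5.3
```

```bash
python3 -m inch '[[-1,[3,0,1],[0,0,0]],[-1,[0.3,0,2],[0,0,0]],[-1,[0,0,0],[0,0,0]],[-1,[0,0,0],[0,0,0]],[-1,[0,0,0],[0,0,0]]]'
python3 - <<'E'
from h import *
import cv2
c=arm.read_camera("scene")[:,:,::-1]
cv2.imwrite("pics/s2.png",cv2.convertScaleAbs(cv2.resize(c[130:290,200:400],(500,400)),alpha=1.5))
E
```

```text
t: 4.0
tcp_pos: [472.6, 207.9, 74.0]
tcp_rot: [3.141, 0.141, -3.139]
ft_force: [-5.6, -1.1, 12.8]
grip_width: 0.006
grasp_force: 10.2
```

View pics/s2.png

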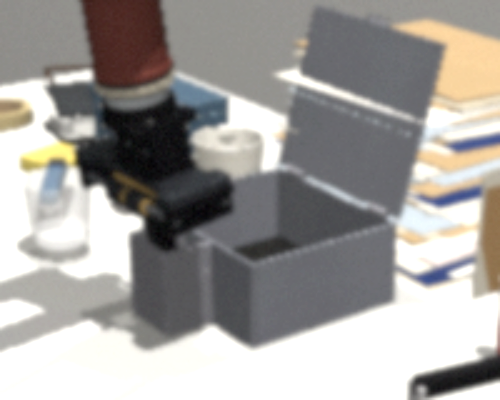

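Lid fully open at crop (365,110); box interior visible. Withdraw and go to the tray.

```bash
python3 -m inch '[[-1,[-1.4,0,-10],[0,0,0]],[-1,[-4,0,-30],[0,0,0]],[-1,[-5.5,0,-40],[0,0,0]],[-1,[-5.5,0,-40],[0,0,0]],[-1,[-4,0,-30],[0,0,0]],[0.2,[0,0,0],[0,8,0]],[0.2,[-8,-35,0],[0,0,0]],[0.2,[-8,-40,0],[0,0,0]]]'
python3 -m inch '[[0.2,[-8,-40,0],[0,0,0]],[0.2,[-9,-40,0],[0,0,0]],[0.2,[-9,-40,0],[0,0,0]],[0.2,[-9,-40,0],[0,0,0]],[0.2,[-9,-40,0],[0,0,0]],[0.2,[-9,-40,0],[0,0,6]],[0.2,[-9,-40,0],[0,0,6]],[0.2,[-9,-35,0],[0,0,0]]]'
python3 - <<'E'
from h import *
import cv2
c=arm.read_camera("scene")[:,:,::-1];t=arm.read_camera("top")[:,:,::-1]
s=arm.sense();print(s["tcp_pos"],s["tcp_rot"],s["q"])
a=cv2.resize(t[180:300,360:480],(400,400),interpolation=cv2.INTER_CUBIC)
b=cv2.resize(c[230:350,330:450],(400,400),interpolation=cv2.INTER_CUBIC)
cv2.imwrite("pics/g3.png",cv2.convertScaleAbs(np.hstack([a,b]),alpha=1.7))
# bar line in scene: dark pixels
E
```

```text
t: 4.85
tcp_pos: [487.7, 132.4, 223.3]
tcp_rot: [3.142, -0.001, -3.136]
ft_force: [0.3, 0.6, 0.5]
grip_width: 0.193
grasp_force: 0.0
t: 5.65
tcp_pos: [547.6, -186.1, 223.8]
tcp_rot: [-3.141, 0.0, 2.932]
ft_force: [0.6, 0.1, 0.4]
grip_width: 0.602
grasp_force: 0.0
[ 547.20042525 -188.34078852  223.61092795] [-3.13999502e+00 -3.66718123e-05  2.93076825e+00] [-4.66801472e-01  1.09711361e-01  1.64930083e+00 -1.58292628e-03
  1.38221166e+00 -1.82647697e+00]
```

View pics/g3.png

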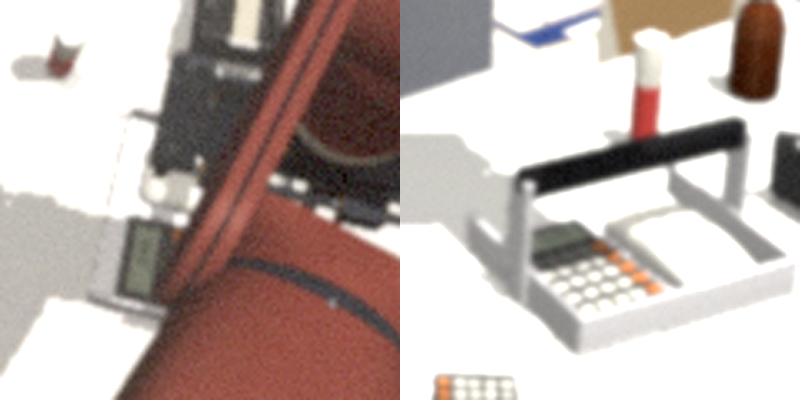

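```bash
python3 - <<'E'
from h import *
a=onz("scene",366.9,284.3,85);b=onz("scene",432.9,270.2,85);print(a,b,(a+b)/2,np.degrees(np.arctan2(*(b-a)[[1,0]])),np.linalg.norm(b-a))
E
```

```text
[ 487.55461094 -166.02250633   85.        ] [ 647.90579483 -208.04720646   85.        ] [ 567.73020288 -187.03485639   85.        ] -14.68574244657654 165.76663595758748
```

```bash
python3 -m inch '[[0.2,[-12,6.6,0],[0,0,0]],[0.2,[0,0,30],[0,0,0]],[0.2,[0,0,30],[0,0,0]],[0.2,[0,0,30],[0,0,0]],[0.2,[0,0,30],[0,0,0]],[0.2,[0,0,22],[0,0,0]],[0.2,[0,0,13],[0,0,0]],[0.2,[0,0,0],[0,0,0]]]'
python3 - <<'E'
from h import *
import cv2
c=arm.read_camera("scene")[:,:,::-1]
cv2.imwrite("pics/s4.png",cv2.convertScaleAbs(cv2.resize(c[210:350,330:470],(500,500),interpolation=cv2.INTER_CUBIC),alpha=1.6))
E
```

```text
t: 6.55
tcp_pos: [559.7, -178.0, 66.7]
tcp_rot: [3.14, -0.004, 2.937]
ft_force: [-0.4, 0.3, -0.0]
grip_width: 0.601
grasp_force: 0.0
```

View pics/s4.png

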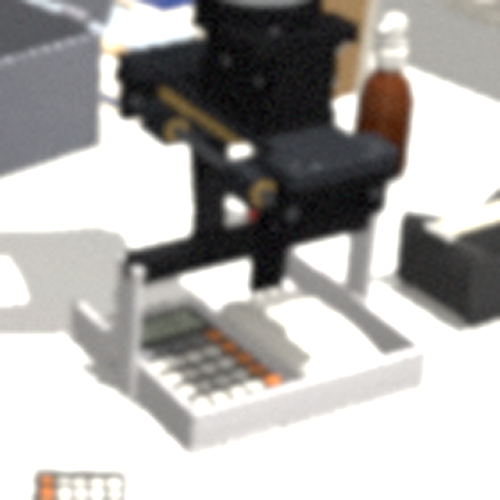

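The fingers straddle the bar at crop (260,240). Close and lift a little.

```bash
python3 -m inch '[[0,[0,-4,0],[0,0,0]],[-1,[0,0,0],[0,0,0]],[-1,[0,0,0],[0,0,0]],[-1,[0,0,0],[0,0,0]],[-1,[0,0,0],[0,0,0]],[-1,[0,0,0],[0,0,0]],[-1,[0,0,0],[0,0,0]],[-1,[0,0,0],[0,0,0]]]'
python3 -m inch '[[-1,[0,0,-4],[0,0,0]],[-1,[0,0,-6],[0,0,0]],[-1,[0,0,-10],[0,0,0]],[-1,[0,0,-10],[0,0,0]],[-1,[0,0,0],[0,0,0]],[-1,[0,0,0],[0,0,0]]]'
```

```text
t: 7.4
tcp_pos: [560.1, -183.6, 69.0]
tcp_rot: [3.141, 0.0, 2.935]
ft_force: [-1.7, 3.4, 3.2]
grip_width: 0.179
grasp_force: 30.0
t: 8.0
tcp_pos: [560.2, -184.2, 99.4]
tcp_rot: [-3.141, 0.001, 2.935]
ft_force: [-0.8, 1.4, -5.3]
grip_width: 0.184
grasp_force: 30.0
```

```bash
python3 -m inch '[[-1,[0,0,-10],[0,0,0]],[-1,[0,0,-15],[0,0,0]],[-1,[0,0,-20],[0,0,0]],[-1,[0,0,-20],[0,0,0]],[-1,[0,0,-20],[0,0,0]],[-1,[0,0,-20],[0,0,0]],[-1,[0,0,-14],[0,0,0]],[-1,[0,0,-6],[0,0,0]]]'
python3 -m inch '[[-1,[0,0,0],[0,0,-2]],[-1,[0,0,0],[0,0,-3]],[-1,[0,0,0],[0,0,-3]],[-1,[0,0,0],[0,0,-3]],[-1,[0,0,0],[0,0,-1]],[-1,[-2,7,0],[0,0,0]],[-1,[-3,14,0],[0,0,0]],[-1,[-3,18,0],[0,0,0]]]'
python3 -m inch '[[-1,[-3,20,0],[0,0,0]],[-1,[-3,20,0],[0,0,0]],[-1,[-3,20,0],[0,0,0]],[-1,[-3,20,0],[0,0,0]],[-1,[-2,20,0],[0,0,0]],[-1,[-2,20,0],[0,0,0]],[-1,[-2,20,0],[0,0,0]],[-1,[-2,20,0],[0,0,0]]]'
python3 -m inch '[[-1,[-2,20,0],[0,0,0]],[-1,[-2,20,0],[0,0,0]],[-1,[-2,20,0],[0,0,0]],[-1,[0,18,0],[0,0,0]],[-1,[0,15,0],[0,0,0]],[-1,[0,12,0],[0,0,0]],[-1,[0,8,0],[0,0,0]],[-1,[0,4,0],[0,0,0]]]'
python3 - <<'E'
from h import *
import cv2
s=arm.sense();print(s["tcp_pos"],s["tcp_rot"],s["q"])
c=arm.read_camera("scene")[:,:,::-1]
cv2.imwrite("pics/s5.png",cv2.convertScaleAbs(cv2.resize(c[90:330,180:500],(640,480),interpolation=cv2.INTER_CUBIC),alpha=1.6))
E
```

```text
t: 8.8
tcp_pos: [560.8, -184.4, 226.5]
tcp_rot: [-3.141, 0.004, 2.935]
ft_force: [-0.1, 0.5, -5.0]
grip_width: 0.184
grasp_force: 30.0
t: 9.6
tcp_pos: [567.8, -144.0, 223.5]
tcp_rot: [3.141, -0.0, -3.14]
ft_force: [0.3, -0.1, -4.7]
grip_width: 0.18
grasp_force: 30.0
t: 10.4
tcp_pos: [587.1, 17.4, 223.6]
tcp_rot: [3.141, -0.0, -3.139]
ft_force: [0.6, 0.1, -5.2]
grip_width: 0.18
grasp_force: 30.0
t: 11.2
tcp_pos: [592.8, 133.0, 223.7]
tcp_rot: [-3.142, -0.0, -3.138]
ft_force: [-1.5, -0.7, -6.3]
grip_width: 0.181
grasp_force: 30.0
[592.78343923 132.98489245 223.65833154] [-3.14157445e+00 -8.46590548e-05 -3.13802905e+00] [ 9.09492972e-02  1.78395660e-01  1.57285309e+00 -1.09182996e-05
  1.39042983e+00 -1.48340868e+00]
```

View pics/s5.png

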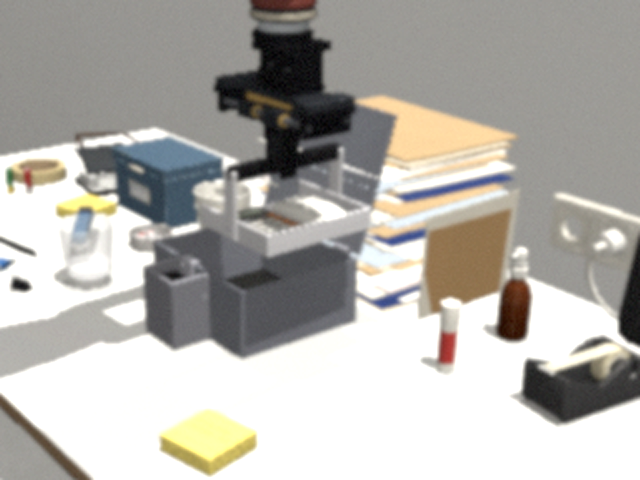

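Tray is level over the box with both items in it, lid open behind. Lower slightly and start tilting.

```bash
python3 -m inch '[[-1,[0,0,7],[0,0,0]],[-1,[0,0,8],[0,0,0]],[-1,[0,0,0],[4,0,0]],[-1,[0,0,0],[4,0,0]],[-1,[0,0,0],[4,0,0]],[-1,[0,0,0],[2,0,0]],[-1,[0,0,0],[0,0,0]]]'
python3 -c "
from station import arm;s=arm.sense();print(s['q'],s['tcp_rot'])"
```

```text
t: 11.95
tcp_pos: [592.3, 132.7, 207.1]
tcp_rot: [-2.897, -0.002, -3.138]
ft_force: [-0.2, 0.4, -5.4]
grip_width: 0.179
grasp_force: 30.0
[ 0.22403955  0.25172759  1.53805119 -0.24103949  1.41284611 -1.30557289] [-2.89714940e+00 -2.06702061e-03 -3.13763779e+00]
```

```bash
python3 -m inch '[[-1,[0,0,0],[4,0,0]],[-1,[0,0,0],[4,0,0]],[-1,[0,0,0],[4,0,0]],[-1,[0,0,0],[4,0,0]],[-1,[0,0,0],[4,0,0]],[-1,[0,0,0],[4,0,0]],[-1,[0,0,0],[4,0,0]],[-1,[0,0,0],[0,0,0]]]'
python3 -m inch '[[-1,[0,0,0],[0,0,0]],[-1,[0,0,0],[0,0,0]],[-1,[0,0,0],[0,0,0]],[-1,[0,0,0],[0,0,0]],[-1,[0,0,0],[0,0,0]]]'
python3 - <<'E'
from h import *
import cv2
s=arm.sense();print(s["q"])
c=arm.read_camera("scene")[:,:,::-1]
cv2.imwrite("pics/s6.png",cv2.convertScaleAbs(cv2.resize(c[90:330,180:500],(640,480),interpolation=cv2.INTER_CUBIC),alpha=1.6))
E
```

```text
t: 12.75
tcp_pos: [592.2, 132.5, 206.2]
tcp_rot: [-2.409, -0.004, -3.138]
ft_force: [0.2, -0.2, -3.3]
grip_width: 0.181
grasp_force: 30.0
t: 13.25
tcp_pos: [593.1, 131.9, 209.2]
tcp_rot: [-2.409, 0.001, -3.139]
ft_force: [-0.3, -0.1, -2.9]
grip_width: 0.179
grasp_force: 30.0
[ 0.43380962  0.46085203  1.41752643 -0.65360723  1.61156225 -1.04766375]
```

View pics/s6.png

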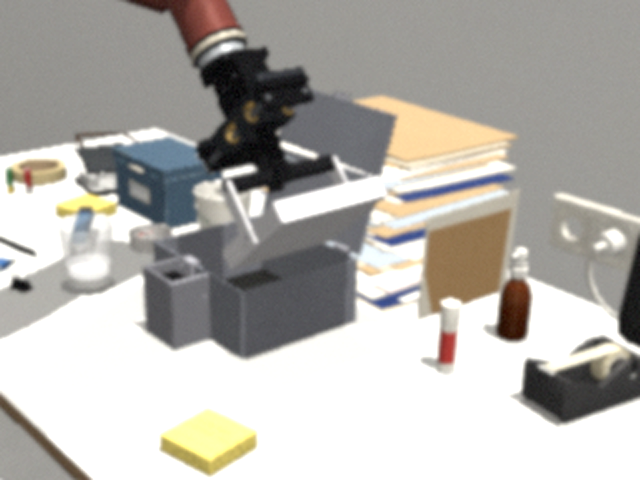

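The force shows the tray's weight only (2.9 N), and the tray is empty at about 42°. Raise, level and return.

```bash
python3 -m inch '[[-1,[0,-10,-11],[0,0,0]],[-1,[0,-14,-15],[0,0,0]],[-1,[0,-14,-15],[0,0,0]],[-1,[0,0,0],[-5,0,0]],[-1,[0,0,0],[-6,0,0]],[-1,[0,0,0],[-6,0,0]],[-1,[0,0,0],[-6,0,0]],[-1,[0,0,0],[-6,0,0]]]'
python3 -m inch '[[-1,[0,0,0],[-6,0,0]],[-1,[0,0,0],[-6,0,0]],[-1,[0,0,0],[-1,0,0]],[-1,[2,-15,0],[0,0,0]],[-1,[2,-25,0],[0,0,0]],[-1,[3,-30,0],[0,0,0]],[-1,[3,-30,0],[0,0,0]],[-1,[3,-30,0],[0,0,0]]]'
python3 -m inch '[[-1,[3,-30,0],[0,0,2]],[-1,[4,-30,0],[0,0,2]],[-1,[4,-30,0],[0,0,2]],[-1,[4,-30,0],[0,0,2]],[-1,[4,-25,0],[0,0,2]],[-1,[0,-20,0],[0,0,2]],[-1,[0,-10,0],[0,0,0]],[-1,[0,0,0],[0,0,0]]]'
python3 - <<'E'
from h import *
import cv2
s=arm.sense();print(s["tcp_pos"],s["tcp_rot"])
c=arm.read_camera("scene")[:,:,::-1]
t=arm.read_camera("top")[:,:,::-1]
a=cv2.resize(t[175:290,215:330],(400,400),interpolation=cv2.INTER_CUBIC)
b=cv2.resize(c[150:350,280:480],(400,400),interpolation=cv2.INTER_CUBIC)
cv2.imwrite("pics/g7.png",cv2.convertScaleAbs(np.hstack([a,b]),alpha=1.7))
E
```

```text
t: 14.1
tcp_pos: [593.7, 131.5, 268.3]
tcp_rot: [-2.918, 0.004, -3.137]
ft_force: [-0.4, 0.1, -3.2]
grip_width: 0.179
grasp_force: 30.0
t: 14.9
tcp_pos: [579.7, 0.2, 264.9]
tcp_rot: [-3.138, -0.001, -3.136]
ft_force: [0.4, -0.7, -3.6]
grip_width: 0.18
grasp_force: 30.0
t: 15.7
tcp_pos: [546.2, -172.3, 264.7]
tcp_rot: [-3.14, -0.001, 2.936]
ft_force: [0.1, 1.0, -2.7]
grip_width: 0.178
grasp_force: 30.0
[ 546.19876732 -172.27758141  264.72582586] [-3.13996708e+00 -7.64410530e-04  2.93552346e+00]
```

View pics/g7.png

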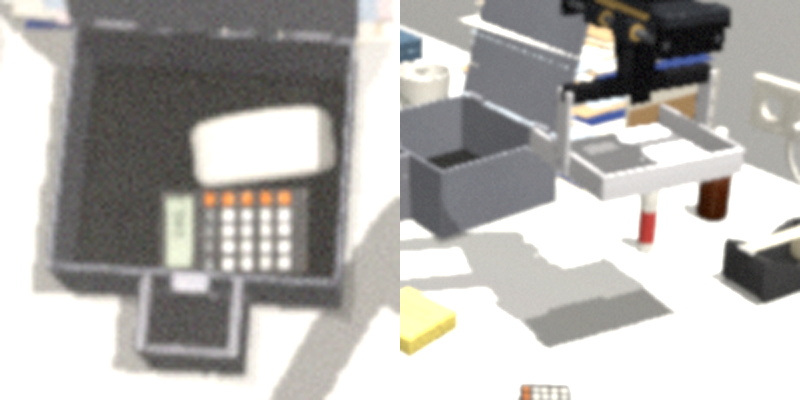

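Mouse at crop (265,145) and calculator at (235,230) lie in the box; the tray is empty. Lower it to the desk.

```bash
python3 -m inch '[[-1,[-8,-10,0],[0,0,0]],[-1,[0,0,20],[0,0,0]],[-1,[0,0,30],[0,0,0]],[-1,[0,0,30],[0,0,0]],[-1,[0,0,30],[0,0,0]],[-1,[0,0,30],[0,0,0]],[-1,[0,0,25],[0,0,0]],[-1,[0,0,15],[0,0,0]]]'
python3 -m inch '[[-1,[0,0,5],[0,0,0]],[-1,[0,0,4],[0,0,0]],[-1,[0,0,3],[0,0,0]],[-1,[0,0,0],[0,0,0]],[-1,[0,0,0],[0,0,0]]]'
```

```text
t: 16.6
tcp_pos: [551.6, -182.0, 82.0]
tcp_rot: [3.141, -0.003, 2.937]
ft_force: [-1.1, 0.9, -2.6]
grip_width: 0.178
grasp_force: 30.0
t: 17.1
tcp_pos: [553.0, -183.1, 73.6]
tcp_rot: [-3.141, 0.002, 2.935]
ft_force: [-0.2, 0.2, -2.6]
grip_width: 0.181
grasp_force: 30.0
```

```bash
python3 -m inch '[[-1,[0,0,2],[0,0,0]],[-1,[0,0,2],[0,0,0]],[-1,[0,0,0],[0,0,0]],[-1,[0,0,0],[0,0,0]]]'
```

```text
t: 17.5
tcp_pos: [552.8, -183.0, 69.1]
tcp_rot: [-3.141, 0.001, 2.935]
ft_force: [0.6, 0.2, -0.4]
grip_width: 0.18
grasp_force: 30.0
```

```bash
python3 -m inch '[[-1,[0,0,0.7],[0,0,0]],[-0.5,[0,0,0],[0,0,0]],[-0.2,[0,0,0],[0,0,0]],[0.1,[0,0,0],[0,0,0]],[0.1,[0,0,0],[0,0,0]],[0.1,[0,0,0],[0,0,0]]]'
python3 -m inch '[[0.1,[0,0,-8],[0,0,0]],[0.1,[0,0,-15],[0,0,0]],[0.1,[0,0,-30],[0,0,0]],[0.1,[0,0,-40],[0,0,0]],[0.1,[0,0,-40],[0,0,0]],[0.1,[0,0,-40],[0,0,0]],[0.1,[0,0,0],[0,0,0]]]'
python3 - <<'E'
from h import *
import cv2
c=arm.read_camera("scene")[:,:,::-1]
cv2.imwrite("pics/s8.png",cv2.convertScaleAbs(cv2.resize(c[90:360,180:540],(640,480),interpolation=cv2.INTER_CUBIC),alpha=1.6))
E
```

```text
t: 18.1
tcp_pos: [552.3, -182.7, 67.8]
tcp_rot: [3.142, -0.0, 2.935]
ft_force: [-0.4, -0.1, -0.2]
grip_width: 0.508
grasp_force: 0.0
t: 18.8
tcp_pos: [556.0, -184.5, 250.4]
tcp_rot: [-3.138, 0.014, 2.935]
ft_force: [0.5, 0.1, 0.3]
grip_width: 0.551
grasp_force: 0.0
```

View pics/s8.png

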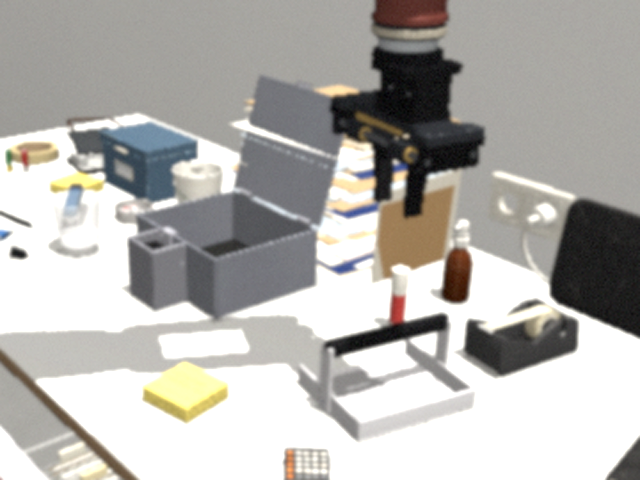

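The tray is empty, flat and upright at crop (395,385). The lid is open at (285,150), and the glue stick (398,295) and the glass (80,225) are standing where they were.

```bash
python3 -c "
from station import arm;print(arm.close_job())"
```

```text
the job is handed in; nothing more can be done
None
```

The job is handed in at about 19 s: the lid is open, the mouse and calculator are in the box, the empty tray is flat and upright on the desk beside it, and the glue stick and glass are still standing; no verdict came back.

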